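Find the condemned press shoe

TASK

One of the three square-footed steel press shoes standing in the cardboard carton has a black cross under its foot. Tip them over onto their sides, one after another, until you find it, then lift that shoe out and set it down, without dropping it, on the bench to the right of the carton. Leave the other shoes in the carton, standing or lying; once the cross is found they need not be tipped.

Things in the scene. Friction and masses are not known exactly. Their poses are not given: they have to be found in the camera images.
- shoe_marked: Steel press shoe: square foot 44 x 44 x 10 mm, round stem 14 mm across from the foot's middle, 76 mm tall in all; 0.14 to 0.24 kg. Black diagonal cross on the sole (bars 48 x 8 mm), unseen while it stands; else just like the plain ones. Origin: sole's centre; z up the stem, x and y along the foot's sides. Starts standing, x pointing ahead within 0.3 rad.
- shoe_plain_1: Shoe with a bare sole; size, origin and axes as shoe_marked. All three behave alike: a slow push on the stem 55 to 65 mm up, square to a foot side, tips one over the foot's far edge; it falls by itself once leaned about 45 degrees, after the stem was pushed some 60 mm. The three stand side by side from left to right, about 65 mm apart (up to 80 mm nearer or farther), in any order.
- shoe_plain_2: Another, the same as shoe_plain_1. A tipped shoe does not roll: it lies on one edge of its foot and the stem's tip, the stem sloping about 13 degrees down to its tip, the sole facing back to where the push came from and a little upward. From above it can be gripped across the foot's thickness (10 mm) by its top edge, which stands 14 mm clear above the stem, or across the stem 32 mm from the sole.
- cut_carton: Open cardboard carton on the bench, fixed: 455 mm long (its x), 310 mm wide (its y), 12 mm walls, top at 250 mm, floor 5 mm thick; turned 0.14 rad. Shoes stand about its middle. Origin: centre of its underside, at bench height; z up. Right of it the bench is clear at world x 0.43 to 0.57, y -0.10 to -0.23; a cabinet stands beyond. The arm passes above the walls.
There are look-alikes about, which are no part of the job. Leave any pink look-alike of the shoe_marked alone.

How it is judged:
On the way:
1. the marked shoe has been tipped and lies on its side in the carton, sole in view (x of shoe_marked in the frame of cut_carton between -0.22 and 0.22 m and y of shoe_marked in the frame of cut_carton between -0.143 and 0.143 m and z of shoe_marked in the frame of cut_carton between -0.005 and 0.06 m and angle between shoe_marked's own z axis and vertical above 1.4 rad and linear speed of shoe_marked below 0.05 m/s), for 0.2 s.
At the end, for the whole second after the job is handed in: The marked shoe rests on the bench right of the carton, standing or lying, anywhere outside the carton's right wall, its sole's centre under 50 mm high. Both plain shoes are still inside the carton on its floor, standing or lying (y of shoe_marked in the frame of cut_carton below -0.155 m and height (world z) of shoe_marked between -0.01 and 0.05 m and linear speed of shoe_marked below 0.02 m/s and angular speed of shoe_marked below 0.2 rad/s and x of shoe_plain_1 in the frame of cut_carton between -0.22 and 0.22 m and y of shoe_plain_1 in the frame of cut_carton between -0.143 and 0.143 m and z of shoe_plain_1 in the frame of cut_carton between -0.005 and 0.06 m and x of shoe_plain_2 in the frame of cut_carton between -0.22 and 0.22 m and y of shoe_plain_2 in the frame of cut_carton between -0.143 and 0.143 m and z of shoe_plain_2 in the frame of cut_carton between -0.005 and 0.06 m); the robot touches nothing.
It fails at once if the marked shoe is dropped or thrown (faster than 1.2 m/s, as after a fall of about 70 mm) (linear speed of shoe_marked above 1.2 m/s).
It also fails if it takes over 67 s, if anything falls off the work surface, if the arm or the gripper's body presses on something with over 40 N, if the wrist force passes 120 N, or if a joint passes its speed limit or range.

ROBOT

A 6-joint arm with a two-finger parallel gripper is mounted at the origin on a cart in front of the work surface, level with it; the furniture and walls round the work are solid. World frame = base frame: x ahead of the robot, y to its left, z up, the work surface at z = 0. Lengths are in m, angles in rad, forces in N, time in s.
With the tool pointing down it reaches from about 0.275 to 0.85 m from the base axis. Payload 5.2 kg.
Tool frame: the origin (TCP) lies midway between the tips of the shut fingers; the grasp point (between the pads) lies manip.grip_depth behind it (manip.grip_depth is the distance from the TCP to the grasp point, in m); z points along the fingers, y is the direction in which the jaws open and shut (so a half turn about z gives the same grasp; the last joint's range is limited). The gripper opens to 85 mm and grips with 20 to 120 N. Pads are 22 mm wide; open, the fingers measure 114 mm over their backs; the gripper's body (76 mm by 85 mm) begins 54 mm behind the grasp point. The pads swing forward as they close: fully open they stand 13 mm farther back than shut.
Start: joints at [0.984, 0.259, 1.535, -0, 1.348, -0.203], TCP at [0.206, 0.51, 0.199] pointing down, gripper open.
Joint ranges: [-3.14, 3.14], [-0.91, 2.08], [0.19, 2.58], [-1.22, 4.36], [0.22, 2.71], [-3.12, 3.12]. Speed limits (rad/s): [2.57, 2.57, 3.14, 3.14, 3.14, 3.14].

INTERFACE

Orientations are given as a unit quaternion [x, y, z, w].
In Python, from plant import manip gives the robot as it stands. The module is installed in compiled form; this text tells all that it offers.
- The arm moves only by the shell command python3 -m inch 'ROWS' [FORCE]. ROWS is JSON, a list of rows, each a list of 3 entries, a list of its own where there are three numbers: the shift along the world's x, y, z in cm, then the turn, a rotation vector about the world's x, y, z in rad, then the opening, from -1 (shut) to 1 (fully open), so that 0 is half open. In form: [[[tx, ty, tz], [wx, wy, wz], grip], ...]. A call has 1 to 20 rows; each row shifts and turns the commanded pose from where the row before left it; what a row does not reach is not made up. A row lasts 1/12 s, in which the tool goes at most 41.7 mm and 7.16 degrees, less where a joint would pass 70% of its speed; a pose out of reach is approached as far as the arm can. A call with a gripper value outside its range is refused whole. The fingers move at their own pace and stop on an object; FORCE is the grip in N (left out, the last holds). Time passes only in rows, so rows that do not move let the fingers close. It gives the time, the measured TCP pose, the force and the opening at its end, in the units of the state.
- manip.get_state(): the state, without advancing time (a new reading comes with each control period).
- manip.grab_frame(name): name is "side" or "top" or "wrist"; returns the picture (480x640x3 uint8, blue, green, red); there is no depth.
- manip.calibration(name): a dict with "fx", "fy", "cx", "cy" (pixels), "origin" and "orientation" of the camera in the world. Camera axes: x right, y down, z forward; pixel columns grow to the right and rows downward; lengths in m; the calibration is good to about 2 mm. A picture is of the moment at which its call begins: read the wrist's pose just before it. calibration takes no time and is no camera call; for the wrist camera it gives the pose at the moment of the call.
- manip.finish_job(): hands the job in, once; it reports no verdict.
The state is a dict: "clock": time; "joint_positions": joint angles; "dq": joint speeds; "joint_torque": joint torques, N m; "position": TCP position; "ee_rot": TCP orientation; "ft_force": force on the tool from outside, world axes, zero at the start; "ft_torque": the same for the moment, N m; "finger_gap": finger opening in m.
Only numpy, scipy, OpenCV 4.12 (cv2) and the standard library are available. Lean on these libraries where they do the work, as an engineer would, in place of code of your own. Each camera call takes 0.05 s, during which the arm holds its last target. There are 200 camera calls.

## Working session

There is one attempt and no reset: what is moved stays moved. The work goes in short steps, Python scripts to look and compute and a shell command to move; the robot and the scene stay as the last step left them, time stands still between calls to the robot, and variables do not carry over. Pictures are saved under pics/ and viewed, about 8 in all and at most 12, crops included, and the job is handed in when it is done.

```bash
mkdir -p pics; python3 - <<'E'
from plant import manip
import cv2,numpy as np
np.set_printoptions(precision=4,suppress=True)
s=manip.get_state()
for k in s: print(k,s[k])
print(manip.grip_depth)
a=[]
for n in("top","side"):
    print(n,manip.calibration(n)); f=manip.grab_frame(n); cv2.imwrite(f'pics/{n}0.png',f)
E
```

```text
clock 0.0
joint_positions [ 0.9842  0.2593  1.5361  0.      1.348  -0.2028]
dq [ 0.0005  0.0008  0.0011  0.0008 -0.0014  0.0014]
joint_torque [ -0.0011 -44.6026 -29.0574  -0.0004   0.0115   0.    ]
position [0.2056 0.5095 0.1978]
ee_rot [ 0.1907  0.9816 -0.0008 -0.0004]
ft_force [-0.7382  0.2638  0.1878]
ft_torque [-0.0513 -0.047   0.0171]
finger_gap 0.08568858341898065
0.0187
top {'fx': 568.4683343849634, 'fy': 568.4683343849634, 'cx': 319.1938678190559, 'cy': 229.2243575654814, 'origin': array([ 0.4378, -0.0272,  1.2977]), 'orientation': array([-0.7034,  0.7102, -0.0182,  0.0234])}
side {'fx': 542.1542073182461, 'fy': 542.1542073182461, 'cx': 320.59158527842857, 'cy': 236.72047332953665, 'origin': array([-0.2347, -0.0721,  0.8831]), 'orientation': array([ 0.6921, -0.6272,  0.2442, -0.2605])}
```

View pics/top0.png

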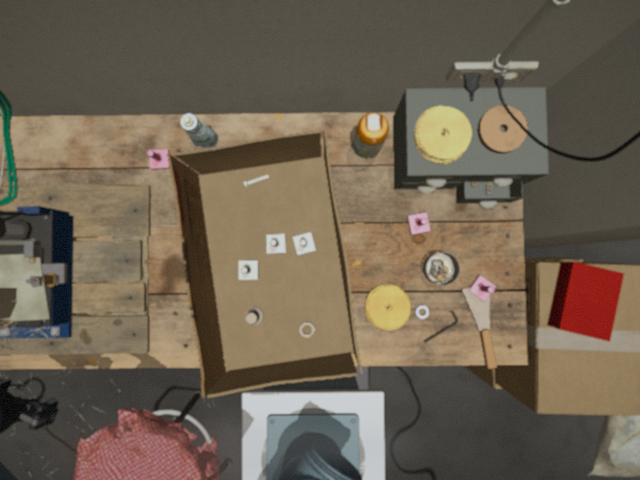

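View pics/side0.png

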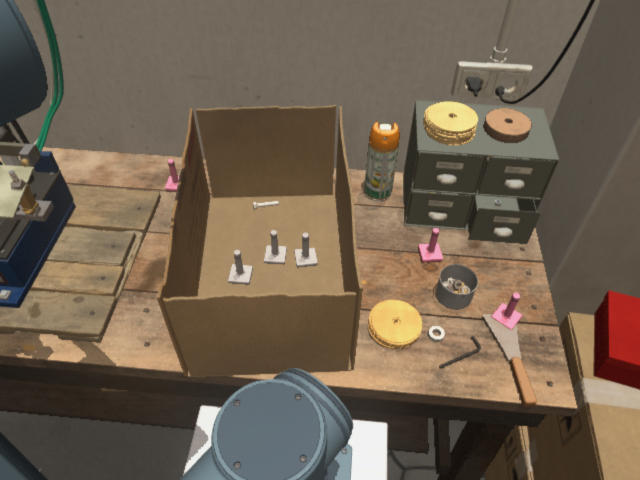

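The top view shows three shoes in the carton, at about (248,270), (275,243) and (303,243). In the side view they stand at (239,265), (275,247) and (305,250). Next I'll enlarge both to read off exact pixels.

```bash
python3 - <<'E'
import cv2,numpy as np
a=cv2.imread('pics/top0.png')[225:340,230:330]; b=cv2.imread('pics/side0.png')[220:300,220:330]
a=cv2.resize(a,None,fx=5,fy=5,interpolation=cv2.INTER_CUBIC)[:,:]
b=cv2.resize(b,None,fx=5,fy=5,interpolation=cv2.INTER_CUBIC)
a=cv2.resize(a,(348,400));b=cv2.resize(b,(440,320))
c=np.zeros((400,788,3),np.uint8);c[:400,:348]=a;c[:320,348:]=b
cv2.imwrite('pics/crop0.png',c)
E
cat > h.py <<'E'
import numpy as np,cv2
from plant import manip
from scipy.spatial.transform import Rotation as R
np.set_printoptions(precision=4,suppress=True)
def ray(n,u,v,c=None):
    c=c or manip.calibration(n)
    d=R.from_quat(c['orientation']).apply([(u-c['cx'])/c['fx'],(v-c['cy'])/c['fy'],1.]);return np.array(c['origin']),d
def atz(n,u,v,z,c=None):
    o,d=ray(n,u,v,c);return o+d*(z-o[2])/d[2]
def tri(*rs):
    A=np.zeros((3,3));b=np.zeros(3)
    for o,d in rs:
        d=d/np.linalg.norm(d);P=np.eye(3)-np.outer(d,d);A+=P;b+=P@o
    p=np.linalg.solve(A,b);return p,[np.linalg.norm(np.cross(p-o,d/np.linalg.norm(d))) for o,d in rs]
def proj(n,p,c=None):
    c=c or manip.calibration(n);q=R.from_quat(c['orientation']).inv().apply(np.array(p)-c['origin'])
    return c['fx']*q[0]/q[2]+c['cx'],c['fy']*q[1]/q[2]+c['cy']
E
```

```text
(no output)
```

View pics/crop0.png

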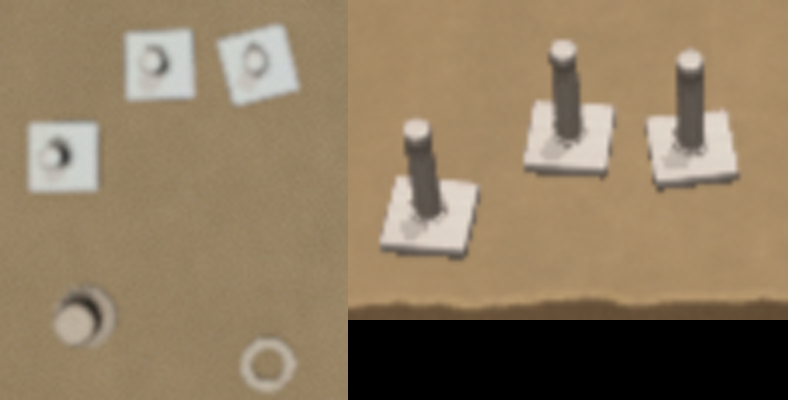

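Crop reading, in crop pixels: the stem tops are at A(48,157), B(151,64), C(254,63) in top and A(417,128), B(563,48), C(690,60) in side. The foot centres in top are A(63,157), B(160,65) and C(260,66). C's foot is turned by about 0.2 rad. A loose cylinder and a ring lie nearer the robot.

```bash
python3 - <<'E'
from h import *
T=lambda x,y:(230+x/3.48-.4,225+y/3.48-.4)
S=lambda x,y:(220+(x-348)/4-.4,220+y/4-.4)
for n,t,s,f,fs in(('A',(48,157),(417,128),(63,157),(430,215)),('B',(151,64),(563,48),(160,65),(570,138)),('C',(254,63),(690,60),(260,66),(691,148))):
    p,r=tri(ray('top',*T(*t)),ray('side',*S(*s)));q=atz('top',*T(*f),.015);g=atz('side',*S(*fs),.015)
    print(n,'tip',p,r,'foot',q,'side',g)
P=lambda l:np.array([atz('top',*T(*x),.015)[:2] for x in l])
for l in ([(28,123),(97,122),(97,191),(29,192)],[(125,32),(193,30),(194,99),(127,100)],[(219,40),(286,27),(299,90),(235,105)]):
    p=P(l);e=p[1]-p[0];e2=p[2]-p[3]; print('size',np.linalg.norm(e),np.linalg.norm(p[3]-p[0]),'yaw',np.arctan2(e[0],-e[1]),np.arctan2(e2[0],-e2[1]))
print('cyl top if z.05',atz('top',*T(75,323),.05),'base',atz('top',*T(90,310),.005))
print('ring',atz('top',*T(267,364),.005))
# carton floor/top corners from picture
for uv,z in(((173,156),.25),((322,134),.25),((357,375),.25),((205,395),.25)): print(uv,atz('top',*uv,z))
for uv in ((388,307),(422,312),(440,328)): print(atz('top',*uv,.01))
# carton centre predicted
E
```

```text
A tip [0.4245 0.1437 0.0827] [np.float64(0.0003196009582480191), np.float64(0.00031960095824804316)] foot [0.4236 0.1438 0.015 ] side [0.4242 0.1437 0.015 ]
B tip [0.4807 0.0805 0.0858] [np.float64(0.000231469873871545), np.float64(0.0002314698738715566)] foot [0.4826 0.0807 0.015 ] side [0.4818 0.081  0.015 ]
C tip [0.4808 0.0172 0.0842] [np.float64(4.8221215299317e-05), np.float64(4.822121529932822e-05)] foot [0.4813 0.0158 0.015 ] side [0.4815 0.0175 0.015 ]
size 0.04476260899632462 0.044579322381340235 yaw 0.004934035040313683 0.005382037961737318
size 0.04421400431251536 0.04417176704393105 yaw 0.019549369460670107 0.005292086092120395
size 0.04431182653350127 0.043451344953511474 yaw 0.18203678020846922 0.22047715163895032
cyl top if z.05 [0.3201 0.1318 0.05  ] base [0.3242 0.1278 0.005 ]
ring [0.2884 0.0131 0.005 ]
(173, 156) [0.639  0.2514 0.25  ]
(322, 134) [ 0.6773 -0.0267  0.25  ]
(357, 375) [ 0.2334 -0.086   0.25  ]
(205, 395) [0.1997 0.1906 0.25  ]
[ 0.3369 -0.1712  0.01  ]
[ 0.3251 -0.2473  0.01  ]
[ 0.2891 -0.2869  0.01  ]
```

```bash
python3 -m inch '[[[0,0,3.5],[0,0,0],-1],[[0,0,3.5],[0,0,0],-1],[[0,0,3.5],[0,0,0],-1],[[1.4,-3.05,0],[0,0,0.032],-1],[[1.4,-3.05,0],[0,0,0.032],-1],[[1.4,-3.05,0],[0,0,0.032],-1],[[1.4,-3.05,0],[0,0,0.032],-1],[[1.4,-3.05,0],[0,0,0.032],-1],[[1.4,-3.05,0],[0,0,0.032],-1],[[1.4,-3.05,0],[0,0,0.032],-1],[[1.4,-3.05,0],[0,0,0.032],-1],[[1.4,-3.05,0],[0,0,0.032],-1],[[1.4,-3.05,0],[0,0,0.032],-1],[[1.4,-3.05,0],[0,0,0.032],-1],[[1.4,-3.05,0],[0,0,0.032],-1],[[0,0,0],[0,0,0],-1],[[0,0,0],[0,0,0],-1]]' 60
```

```text
clock: 1.52
position: [0.3743, 0.1426, 0.3032]
ee_rot: [0.002, 1.0, 0.0, -0.001]
ft_force: [-1.0, 0.4, -0.8]
finger_gap: -0.0001
```

```bash
python3 -m inch '[[[0,0,-3],[0,0,0],-1],[[0,0,-3],[0,0,0],-1],[[0,0,-3],[0,0,0],-1],[[0,0,-3],[0,0,0],-1],[[0,0,-3],[0,0,0],-1],[[0,0,-3],[0,0,0],-1],[[0,0,-3],[0,0,0],-1],[[0,0,-3],[0,0,0],-1],[[0,0.1,0],[0,0,0],-1],[[0,0,0],[0,0,0],-1]]'
```

```text
clock: 2.35
position: [0.372, 0.146, 0.0629]
ee_rot: [-0.001, 1.0, -0.0, -0.002]
ft_force: [0.5, -0.5, 1.0]
finger_gap: -0.0002
```

```bash
python3 -m inch '[[[1,0,0],[0,0,0],-1],[[1,0,0],[0,0,0],-1],[[1,0,0],[0,0,0],-1],[[0.4,0,0],[0,0,0],-1],[[0.4,0,0],[0,0,0],-1],[[0.4,0,0],[0,0,0],-1],[[0.4,0,0],[0,0,0],-1],[[0.4,0,0],[0,0,0],-1],[[0.4,0,0],[0,0,0],-1],[[0.4,0,0],[0,0,0],-1],[[0.4,0,0],[0,0,0],-1],[[0.4,0,0],[0,0,0],-1],[[0.4,0,0],[0,0,0],-1],[[0.4,0,0],[0,0,0],-1],[[0.4,0,0],[0,0,0],-1],[[0.4,0,0],[0,0,0],-1],[[0.4,0,0],[0,0,0],-1],[[0.4,0,0],[0,0,0],-1],[[0.4,0,0],[0,0,0],-1],[[0.4,0,0],[0,0,0],-1]]'
python3 -m inch '[[[0.4,0,0],[0,0,0],-1],[[0.4,0,0],[0,0,0],-1],[[0,0,0],[0,0,0],-1],[[0,0,3.5],[0,0,0],-1],[[0,0,3.5],[0,0,0],-1],[[-3,0,1],[0,0,0],-1],[[-3,0,0],[0,0,0],-1],[[-3,0,0],[0,0,0],-1],[[0,0,0],[0,0,0],-1]]'
python3 - <<'E'
from h import *
a=manip.grab_frame('side');w=manip.grab_frame('wrist')
c=np.hstack([cv2.resize(a[190:320,170:360],(440,301)),cv2.resize(w,(360,270))[:270].copy() if 0 else cv2.copyMakeBorder(cv2.resize(w,(360,270)),0,31,0,0,0)])
cv2.imwrite('pics/1.png',c)
E
```

```text
clock: 4.02
position: [0.4723, 0.145, 0.0636]
ee_rot: [-0.0, 1.0, -0.0, 0.0]
ft_force: [0.4, -0.4, 0.4]
finger_gap: -0.0002
clock: 4.77
position: [0.3837, 0.1452, 0.1431]
ee_rot: [-0.001, 1.0, -0.0, -0.003]
ft_force: [-0.9, 0.6, -0.1]
finger_gap: -0.0001
```

View pics/1.png

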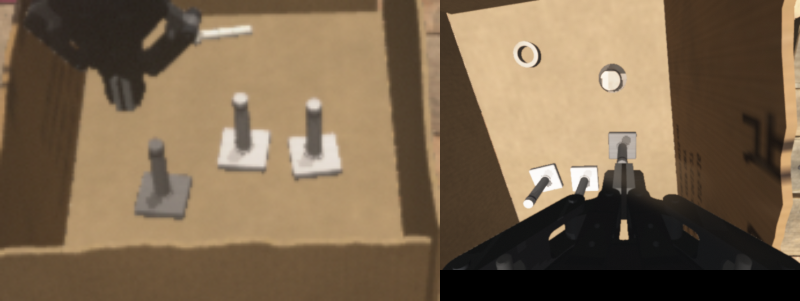

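A still stands exactly where it was: its stem top in the side view is at about (237,252), unchanged. I'll check the tool position against the images.

```bash
python3 - <<'E'
from h import *
s=manip.get_state();p=s['position'];print(p)
print('tcp side',proj('side',p),'expected seen',(170+123*190/440,190+105*130/301))
c=manip.calibration('wrist');print(c)
w=manip.grab_frame('wrist');t=manip.grab_frame('top')
print('tcp wrist',proj('wrist',p,c),'A tip',proj('wrist',(.4245,.1437,.083),c),'A foot',proj('wrist',(.424,.1437,.015),c))
im=np.hstack([cv2.resize(w[120:420,200:500],(400,400)),cv2.resize(t[220:300,230:310],(400,400),interpolation=cv2.INTER_CUBIC)])
cv2.imwrite('pics/2.png',im)
E
```

```text
[0.3892 0.1451 0.144 ]
tcp side (np.float64(228.49903091800536), np.float64(244.4109151614112)) expected seen (223.11363636363637, 235.34883720930233)
{'fx': 368.8950258001223, 'fy': 368.8950258001223, 'cx': 326.52641470492745, 'cy': 238.49407361060707, 'origin': array([0.3126, 0.144 , 0.3188]), 'orientation': array([0.6989, 0.6989, 0.1081, 0.1071])}
tcp wrist (np.float64(328.31902107428493), np.float64(278.35170403645)) A tip (np.float64(325.68184626695813), np.float64(289.57472599774496)) A foot (np.float64(325.7485248238324), np.float64(255.45675115051958))
```

View pics/2.png

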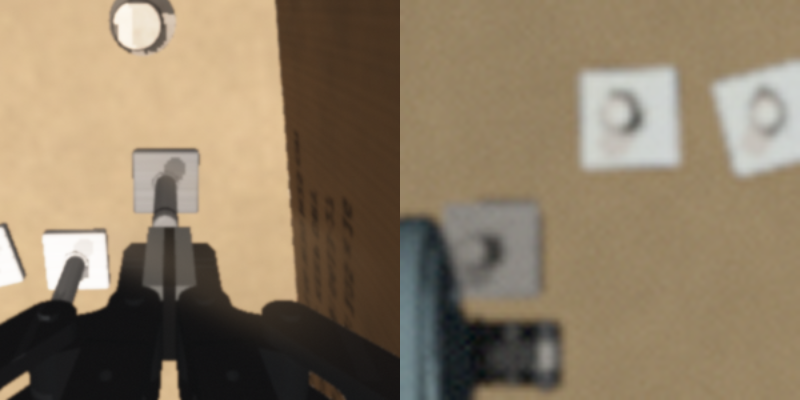

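```bash
python3 - <<'E'
from h import *
p=manip.get_state()['position'];print(p, manip.get_state()['ee_rot'])
s=manip.grab_frame('side');t=manip.grab_frame('top')
for q in (p,p+[0,0,.0187]): print(proj('side',q),proj('top',q))
im=np.hstack([cv2.resize(s[180:300,180:300],(400,400),interpolation=cv2.INTER_CUBIC),cv2.resize(t[180:330,180:330],(400,400),interpolation=cv2.INTER_CUBIC)])
u,v=proj('side',p);cv2.circle(im,(int((u-180)*400/120),int((v-180)*400/120)),3,(0,0,255),1)
u,v=proj('side',(.4245,.1437,.083));cv2.circle(im,(int((u-180)*400/120),int((v-180)*400/120)),3,(0,255,0),1)
cv2.imwrite('pics/3.png',im)
E
```

```text
[0.391 0.145 0.144] [-0.0001  1.      0.      0.0008]
(np.float64(228.74939198792205), np.float64(243.66859135035256)) (np.float64(238.63872029956315), np.float64(286.65677446761345))
(np.float64(227.54080959728873), np.float64(236.75726323665884)) (np.float64(237.2378549500603), np.float64(287.05211673228416))
```

View pics/3.png

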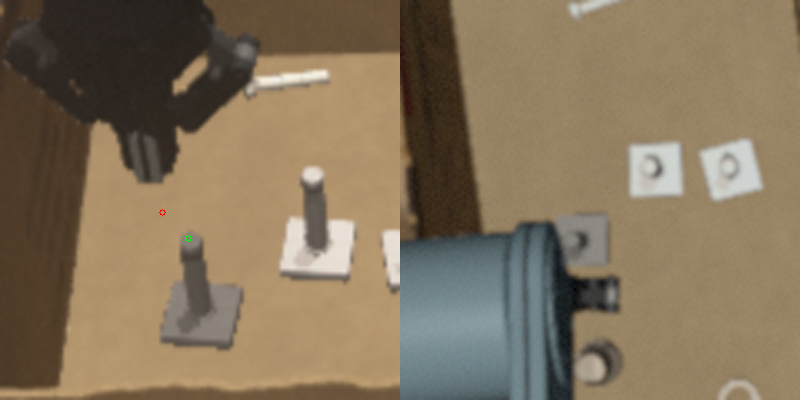

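```bash
python3 - <<'E'
from h import *
p=manip.get_state()['position'];c=manip.calibration('wrist')
for dz in(0,.01,.0187,.027): print(dz,proj('wrist',p+[0,0,dz],c),proj('side',p+[0,0,dz]))
print(tri(ray('side',225,234),ray('wrist',326,291,c)))
print(tri(ray('side',225,234.5),ray('wrist',326,289,c)))
E
```

```text
0 (np.float64(328.28546705364124), np.float64(278.27502800237795)) (np.float64(228.82661155249252), np.float64(243.77877840383255))
0.01 (np.float64(328.4046747971711), np.float64(286.530435987298)) (np.float64(228.1853889764702), np.float64(240.10937873330687))
0.0187 (np.float64(328.51914200560174), np.float64(294.4575511100971)) (np.float64(227.61946961117553), np.float64(236.87090209476125))
0.027 (np.float64(328.6391398129849), np.float64(302.7676728178858)) (np.float64(227.07243623939485), np.float64(233.7405006565736))
(array([0.3786, 0.1441, 0.184 ]), [np.float64(0.0003650381909367657), np.float64(0.0003650381909368368)])
(array([0.3781, 0.144 , 0.1833]), [np.float64(0.00035080539757704685), np.float64(0.00035080539757704056)])
```

```bash
python3 -m inch '[[[-1.9,0,-2],[0,0,0],-1],[[0,0,-3],[0,0,0],-1],[[0,0,-3],[0,0,0],-1],[[0,0,-3],[0,0,0],-1],[[0,0,-1],[0,0,0],-1],[[0,0,0],[0,0,0],-1]]'
python3 -m inch '[[[0,0,-0.3],[0,0,0],-1],[[0,0,-0.3],[0,0,0],-1],[[0,0,-0.3],[0,0,0],-1],[[0,0,-0.3],[0,0,0],-1],[[0,0,-0.2],[0,0,0],-1],[[0,0,0],[0,0,0],-1]]'
python3 -m inch '[[[0,0,-0.3],[0,0,0],-1],[[0,0,-0.2],[0,0,0],-1],[[0,0,0],[0,0,0],-1]]'
```

```text
clock: 5.57
position: [0.3691, 0.1446, 0.0209]
ee_rot: [0.0, 1.0, -0.0, -0.003]
ft_force: [-0.9, -0.6, -0.4]
finger_gap: 0.0002
clock: 6.07
position: [0.371, 0.145, 0.0096]
ee_rot: [-0.0, 1.0, 0.0, 0.0]
ft_force: [-0.1, -0.5, -0.6]
finger_gap: -0.0004
clock: 6.32
position: [0.3707, 0.145, 0.0043]
ee_rot: [-0.0, 1.0, -0.0, -0.0]
ft_force: [0.1, -0.5, 0.7]
finger_gap: 0.0002
```

```bash
python3 -m inch '[[[0,0,-0.2],[0,0,0],-1],[[0,0,-0.1],[0,0,0],-1],[[0,0,0],[0,0,0],-1]]'
python3 -m inch '[[[0,0,-0.2],[0,0,0],-1],[[0,0,-0.1],[0,0,0],-1],[[0,0,0],[0,0,0],-1]]'
python3 - <<'E'
from h import *
p=manip.get_state()['position'];c=manip.calibration('wrist')
s=manip.grab_frame('side');w=manip.grab_frame('wrist')
a=cv2.resize(s[200:300,190:290],(400,400),interpolation=cv2.INTER_CUBIC)
b=cv2.resize(w[150:350,230:430],(400,400),interpolation=cv2.INTER_CUBIC)
print(p)
cv2.imwrite('pics/4.png',np.hstack([a,b]))
E
```

```text
clock: 6.57
position: [0.3708, 0.145, 0.0014]
ee_rot: [-0.0, 1.0, -0.0, -0.0]
ft_force: [0.2, 0.5, 1.0]
finger_gap: 0.0
clock: 6.82
position: [0.3708, 0.145, -0.0016]
ee_rot: [-0.0, 1.0, -0.0, -0.0]
ft_force: [-0.1, -0.5, -0.0]
finger_gap: 0.0001
[ 0.3708  0.145  -0.0016]
```

View pics/4.png

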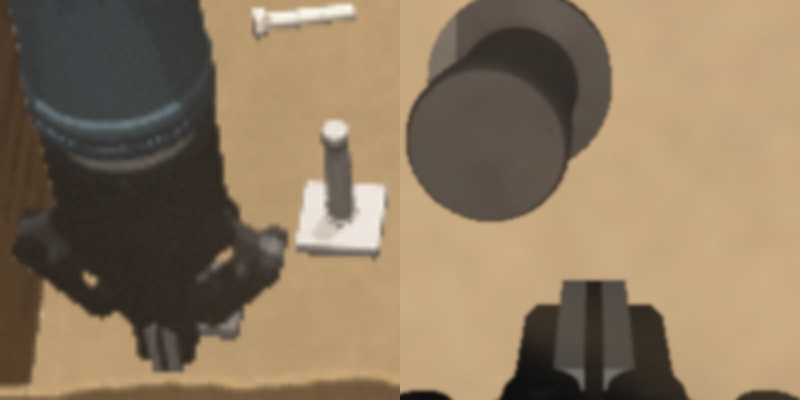

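The reported TCP height is below the floor, yet there is no contact, and both views still show the tip clear of it: side (231,292), wrist (327,290). So the tip is higher than reported, and I'll measure by how much.

```bash
python3 - <<'E'
from h import *
s=manip.get_state();p=s['position'];c=manip.calibration('wrist')
print(tri(ray('side',231.2,292.3),ray('wrist',327,290,c)),p,R.from_quat(s['ee_rot']).as_matrix(), c['origin']-p)
E
```

```text
(array([0.3555, 0.1443, 0.0444]), [np.float64(0.0002115268523274428), np.float64(0.0002115268523274647)]) [ 0.3709  0.145  -0.0014] [[-1.     -0.0002 -0.0001]
 [-0.0002  1.     -0.    ]
 [ 0.0001 -0.     -1.    ]] [-0.0765 -0.0011  0.1749]
```

```bash
python3 -m inch '[[[0,0,-0.8],[0,0,0],-1],[[0,0,-0.8],[0,0,0],-1],[[0,0,0],[0,0,0],-1]]'
for i in 1; do python3 -m inch '[[[0,0,-0.3],[0,0,0],-1],[[0,0,-0.2],[0,0,0],-1],[[0,0,0],[0,0,0],-1]]'; done
python3 -m inch '[[[0,0,-0.2],[0,0,0],-1],[[0,0,-0.1],[0,0,0],-1],[[0,0,0],[0,0,0],-1]]'
```

```text
clock: 7.17
position: [0.3697, 0.1448, -0.0189]
ee_rot: [-0.0, 1.0, -0.0, -0.001]
ft_force: [0.6, 0.1, 0.5]
finger_gap: -0.0003
clock: 7.42
position: [0.3706, 0.145, -0.0228]
ee_rot: [-0.0, 1.0, -0.0, -0.0]
ft_force: [-0.4, -0.5, 0.5]
finger_gap: -0.0003
clock: 7.67
position: [0.3709, 0.145, -0.0255]
ee_rot: [-0.0, 1.0, -0.0, -0.0]
ft_force: [0.2, -0.3, -0.0]
finger_gap: 0.0001
```

```bash
python3 -m inch '[[[0,0,-0.2],[0,0,0],-1],[[0,0,-0.1],[0,0,0],-1],[[0,0,0],[0,0,0],-1]]'
python3 -m inch '[[[0,0,-0.1],[0,0,0],-1],[[0,0,-0.1],[0,0,0],-1],[[0,0,0],[0,0,0],-1]]'
python3 -m inch '[[[0,0,-0.1],[0,0,0],-1],[[0,0,-0.1],[0,0,0],-1],[[0,0,0],[0,0,0],-1]]'
```

```text
clock: 7.92
position: [0.371, 0.145, -0.0283]
ee_rot: [-0.0, 1.0, 0.0, 0.0]
ft_force: [-0.9, -0.9, 1.2]
finger_gap: -0.0001
clock: 8.17
position: [0.3711, 0.145, -0.0285]
ee_rot: [-0.0, 1.0, -0.0, 0.0]
ft_force: [-8.4, -1.6, 33.0]
finger_gap: -0.0001
clock: 8.42
position: [0.3712, 0.1451, -0.0286]
ee_rot: [-0.001, 1.0, -0.0, 0.001]
ft_force: [-14.2, -2.6, 65.1]
finger_gap: -0.0003
```

Contact came at a reported z of -0.0284. The real tip is therefore 33 mm above the reported TCP, and my first push passed over the stem. I'll rise to a tip height of about 62 mm and push again.

```bash
python3 -m inch '[[[0,0,2],[0,0,0],-1],[[0,0,2],[0,0,0],-1],[[0,0,2.1],[0,0,0],-1],[[1,0,0],[0,0,0],-1],[[1,0,0],[0,0,0],-1],[[1,0,0],[0,0,0],-1],[[0.5,0,0],[0,0,0],-1],[[0.5,0,0],[0,0,0],-1],[[0.5,0,0],[0,0,0],-1],[[0.5,0,0],[0,0,0],-1]]'
python3 -m inch '[[[0.5,0,0],[0,0,0],-1],[[0.5,0,0],[0,0,0],-1],[[0.5,0,0],[0,0,0],-1],[[0.5,0,0],[0,0,0],-1],[[0.5,0,0],[0,0,0],-1],[[0.5,0,0],[0,0,0],-1],[[0.5,0,0],[0,0,0],-1],[[0.5,0,0],[0,0,0],-1],[[0.5,0,0],[0,0,0],-1],[[0.5,0,0],[0,0,0],-1],[[0.5,0,0],[0,0,0],-1],[[0,0,0],[0,0,0],-1]]'
python3 -m inch '[[[-2,0,1],[0,0,0],-1],[[-3,0,3],[0,0,0],-1],[[-3,-0.5,3],[0,0,0],-1],[[0,-2,0],[0,0,0],-1],[[0,-2,0],[0,0,0],-1],[[0,-2,0],[0,0,0],-1],[[0,0,0],[0,0,0],-1]]'
python3 - <<'E'
from h import *
a=manip.grab_frame('side');w=manip.grab_frame('wrist');cv2.imwrite('pics/w5.png',w);cv2.imwrite('pics/s5.png',a)
cv2.imwrite('pics/5.png',np.hstack([cv2.resize(a[190:310,190:310],(400,400),interpolation=2),cv2.resize(w,(400,400))]))
E
```

```text
clock: 9.25
position: [0.4205, 0.1449, 0.0277]
ee_rot: [-0.0, 1.0, -0.0, -0.001]
ft_force: [-0.4, 0.0, 1.7]
finger_gap: -0.0
clock: 10.25
position: [0.4773, 0.145, 0.0287]
ee_rot: [-0.0, 1.0, 0.0, 0.001]
ft_force: [1.3, -0.2, 0.7]
finger_gap: -0.0001
clock: 10.83
position: [0.3973, 0.0779, 0.0978]
ee_rot: [0.001, 1.0, -0.001, 0.001]
ft_force: [0.4, 0.5, -0.7]
finger_gap: 0.0
```

View pics/5.png

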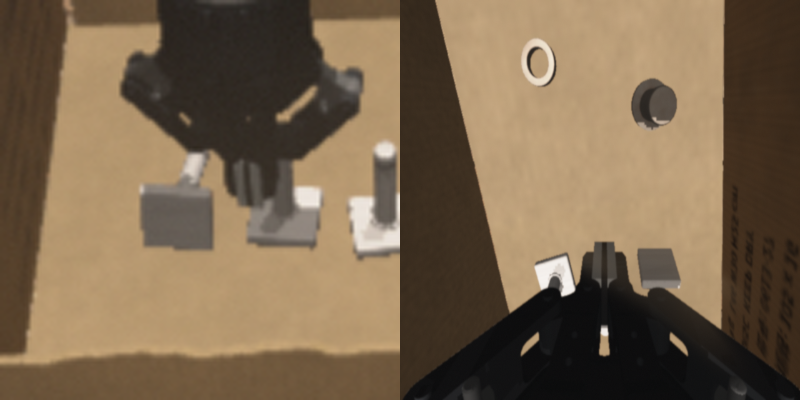

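A is tipped with its sole in view (side crop about (177,217)), and the sole is bare. B is next.

```bash
python3 -m inch '[[[0,0.2,-3.4],[0,0,0],-1],[[0,0,-3.5],[0,0,0],-1],[[1,0,0],[0,0,0],-1],[[2,0,0],[0,0,0],-1],[[2,0,0],[0,0,0],-1],[[1,0,0],[0,0,0],-1],[[0.5,0,0],[0,0,0],-1],[[0.5,0,0],[0,0,0],-1],[[0.5,0,0],[0,0,0],-1],[[0.5,0,0],[0,0,0],-1]]'
python3 -m inch '[[[0.5,0,0],[0,0,0],-1],[[0.5,0,0],[0,0,0],-1],[[0.5,0,0],[0,0,0],-1],[[0.5,0,0],[0,0,0],-1],[[0.5,0,0],[0,0,0],-1],[[0.5,0,0],[0,0,0],-1],[[0.5,0,0],[0,0,0],-1],[[0.5,0,0],[0,0,0],-1],[[0.5,0,0],[0,0,0],-1],[[0.5,0,0],[0,0,0],-1],[[0.5,0,0],[0,0,0],-1],[[0.3,0,0],[0,0,0],-1],[[0,0,0],[0,0,0],-1]]'
python3 -m inch '[[[-2,0,1],[0,0,0],-1],[[-3,0,3],[0,0,0],-1],[[-3,-0.5,3],[0,0,0],-1],[[-2,-2,0],[0,0,0],-1],[[0,-2,0],[0,0,0],-1],[[0,-2,0],[0,0,0],-1],[[0,0,0],[0,0,0],-1]]'
python3 - <<'E'
from h import *
a=manip.grab_frame('side');w=manip.grab_frame('wrist');cv2.imwrite('pics/w6.png',w);cv2.imwrite('pics/s6.png',a)
cv2.imwrite('pics/6.png',np.hstack([cv2.resize(a[190:310,220:340],(400,400),interpolation=2),cv2.resize(w[240:440,260:460],(400,400))]))
E
```

```text
clock: 11.77
position: [0.4766, 0.0824, 0.0285]
ee_rot: [-0.0, 1.0, 0.0, -0.001]
ft_force: [-0.9, 0.4, 0.8]
finger_gap: -0.0004
clock: 12.85
position: [0.5361, 0.082, 0.0284]
ee_rot: [-0.0, 1.0, -0.0, 0.0]
ft_force: [0.2, 0.0, 0.5]
finger_gap: -0.0003
clock: 13.43
position: [0.4365, 0.0149, 0.0977]
ee_rot: [0.001, 1.0, -0.001, 0.001]
ft_force: [0.4, -0.4, -0.5]
finger_gap: 0.0001
```

View pics/6.png

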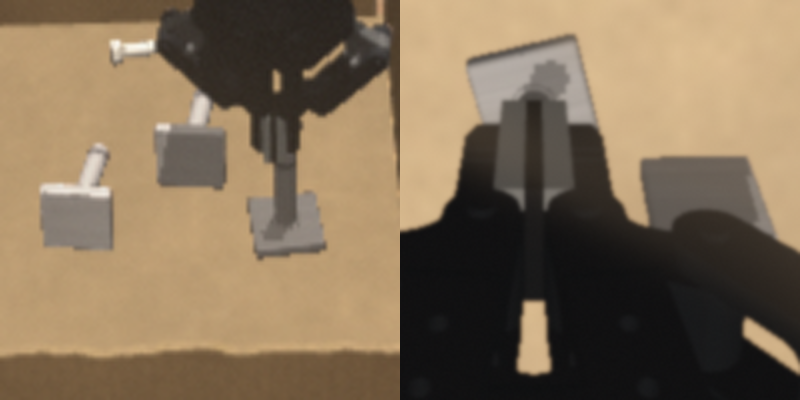

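B is tipped too, and its sole is bare (side crop (190,157)). So C must be the marked one. I'll tip it square to its foot, along a yaw of +0.2 rad.

```bash
python3 -m inch '[[[-0.5,-0.8,-3.4],[0,0,0.1],-1],[[0,0,-3.5],[0,0,0.1],-1],[[1.2,0.25,0],[0,0,0],-1],[[1.2,0.25,0],[0,0,0],-1],[[0.49,0.1,0],[0,0,0],-1],[[0.49,0.1,0],[0,0,0],-1],[[0.49,0.1,0],[0,0,0],-1],[[0.49,0.1,0],[0,0,0],-1]]'
python3 -m inch '[[[0.49,0.1,0],[0,0,0],-1],[[0.49,0.1,0],[0,0,0],-1],[[0.49,0.1,0],[0,0,0],-1],[[0.49,0.1,0],[0,0,0],-1],[[0.49,0.1,0],[0,0,0],-1],[[0.49,0.1,0],[0,0,0],-1],[[0.49,0.1,0],[0,0,0],-1],[[0.49,0.1,0],[0,0,0],-1],[[0.49,0.1,0],[0,0,0],-1],[[0.49,0.1,0],[0,0,0],-1],[[0.49,0.1,0],[0,0,0],-1],[[0.49,0.1,0],[0,0,0],-1],[[0,0,0],[0,0,0],-1]]'
python3 -m inch '[[[-2,0,2],[0,0,0],-1],[[-2,0,3],[0,0,0],-1],[[0,0,4],[0,0,0],0],[[0,0,4],[0,0,0],0],[[3,0,3],[0,0,0],0],[[3,0,0],[0,0,0],0],[[3,0,0],[0,0,0],0],[[0,0,0],[0,0,0],0],[[0,0,0],[0,0,0],0]]'
python3 - <<'E'
from h import *
a=manip.grab_frame('side');c=manip.calibration('wrist');print(manip.get_state()['position'],c['origin'],c['orientation'])
w=manip.grab_frame('wrist');cv2.imwrite('pics/w7.png',w);cv2.imwrite('pics/s7.png',a)
cv2.imwrite('pics/7.png',np.hstack([cv2.resize(a[200:280,240:340],(400,320),interpolation=2),cv2.resize(w[150:390,200:500],(400,320))]))
E
```

```text
clock: 14.2
position: [0.475, 0.0187, 0.0282]
ee_rot: [-0.1, 0.995, 0.0, -0.0]
ft_force: [-1.4, -0.7, 1.0]
finger_gap: 0.0001
clock: 15.28
position: [0.5352, 0.0303, 0.0282]
ee_rot: [-0.1, 0.995, -0.0, 0.001]
ft_force: [0.2, 0.7, -0.8]
finger_gap: -0.0003
clock: 16.03
position: [0.5837, 0.0301, 0.1867]
ee_rot: [-0.1, 0.995, 0.0, -0.001]
ft_force: [-1.4, -1.5, 0.2]
finger_gap: 0.0431
[0.5825 0.0303 0.1866] [0.508  0.014  0.3617] [0.6259 0.7652 0.1173 0.0947]
```

View pics/7.png

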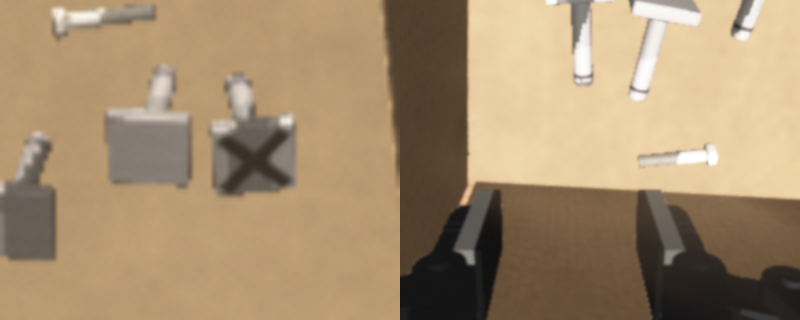

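The cross is visible on C's sole, at side crop (255,157). Its stem runs from about (247,115) to the tip at (238,78) in the side crop, and from (579,2) to (583,80) in the wrist crop. Next I'll measure the stem.

```bash
python3 - <<'E'
from h import *
S=lambda x,y:(240+x/4-.4,200+y/4-.4); W=lambda x,y:(200+(x-400)*.75,150+y*.75)
c=dict(fx=368.895,fy=368.895,cx=326.5264,cy=238.494,origin=np.array([.508,.014,.3617]),orientation=[.6259,.7652,.1173,.0947])
for n,s,w in(('tip',(238,77),(583,80)),('mid',(243,97),(581,40)),('root',(247,114),(579,3))):
    print(n,tri(ray('side',*S(*s)),ray('wrist',*W(*w),c)),'side z.02',atz('side',*S(*s),.02),'wrist',atz('wrist',*W(*w),.02,c))
for x in((212,133),(293,122),(294,187),(216,193)): print(atz('side',*S(*x),.025))
print(atz('side',*S(216,193),.007),atz('side',*S(294,187),.007))
E
```

```text
tip (array([0.5824, 0.0414, 0.0209]), [np.float64(0.001278742360468811), np.float64(0.0012787423604688035)]) side z.02 [0.5833 0.0428 0.02  ] wrist [0.5827 0.0402 0.02  ]
mid (array([0.5527, 0.034 , 0.0372]), [np.float64(0.0020412204665316742), np.float64(0.0020412204665316816)]) side z.02 [0.5686 0.0383 0.02  ] wrist [0.5552 0.0329 0.02  ]
root (array([0.5287, 0.0281, 0.0504]), [np.float64(0.0027655526544167475), np.float64(0.002765552654416741)]) side z.02 [0.5563 0.0346 0.02  ] wrist [0.531  0.0264 0.02  ]
[0.536 0.051 0.025]
[0.5484 0.0087 0.025 ]
[0.5026 0.0035 0.025 ]
[0.4943 0.0435 0.025 ]
[0.5096 0.0459 0.007 ] [0.5181 0.0051 0.007 ]
```

```bash
python3 -m inch '[[[-2,0.05,0],[0,0,0],-0.25],[[-1.85,0.05,-2],[0,0,0.02],-0.25],[[0,0,-3],[0,0,0],-0.25],[[0,0,-3],[0,0,0],-0.25],[[0,0,-3],[0,0,0],-0.25],[[0,0,-3],[0,0,0],-0.25],[[0,0,0],[0,0,0],-0.25]]'
python3 -m inch '[[[0,0,-2],[0,0,0],-0.25],[[0,0,-1.5],[0,0,0],-0.25],[[0,0,-1],[0,0,0],-0.25],[[0,0,0],[0,0,0],-0.25]]'
```

```text
clock: 16.72
position: [0.5388, 0.032, 0.0424]
ee_rot: [-0.11, 0.994, 0.001, -0.005]
ft_force: [-1.1, -0.3, -0.3]
finger_gap: 0.032
clock: 17.05
position: [0.5433, 0.0314, 0.0019]
ee_rot: [-0.11, 0.994, 0.0, -0.001]
ft_force: [-0.4, -0.4, 0.4]
finger_gap: 0.032
```

```bash
python3 - <<'E'
from h import *
w=manip.grab_frame('wrist');a=manip.grab_frame('side')
cv2.imwrite('pics/8.png',np.hstack([cv2.resize(w[200:360,240:400],(400,400),interpolation=2),cv2.resize(a[180:280,240:340],(400,400),interpolation=2)]))
E
```

```text
(no output)
```

View pics/8.png

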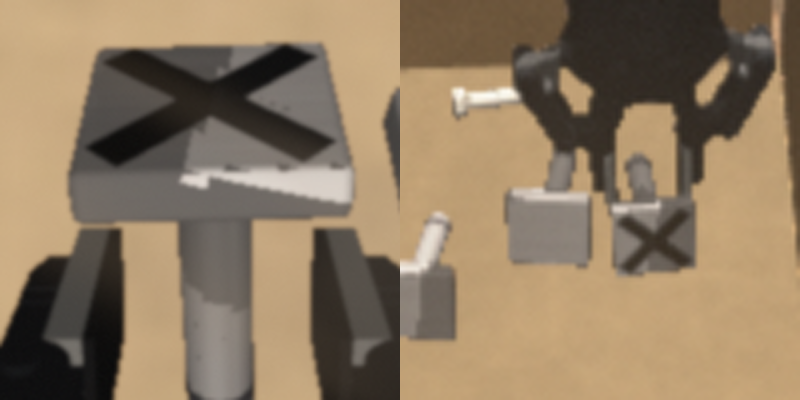

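The wrist view shows the stem centred between the open fingers, with the pads clear in front of the foot's edge, and the cross fully visible. I'll descend and grip.

```bash
python3 -m inch '[[[0,0,-1],[0,0,0],-0.25],[[0,0,-1],[0,0,0],-0.25],[[0,0,-0.5],[0,0,0],-0.25],[[0,0,0],[0,0,0],-0.25]]'
python3 -m inch '[[[0,0,0],[0,0,0],-1],[[0,0,0],[0,0,0],-1],[[0,0,0],[0,0,0],-1],[[0,0,0],[0,0,0],-1],[[0,0,0],[0,0,0],-1],[[0,0,0],[0,0,0],-1]]' 70
python3 -m inch '[[[0,0,0.5],[0,0,0],-1],[[0,0,1],[0,0,0],-1],[[0,0,1],[0,0,0],-1],[[0,0,1.5],[0,0,0],-1],[[0,0,0],[0,0,0],-1]]'
```

```text
clock: 17.48
position: [0.5436, 0.0314, -0.0239]
ee_rot: [-0.11, 0.994, 0.0, -0.001]
ft_force: [-0.2, -0.1, -0.4]
finger_gap: 0.0324
clock: 17.98
position: [0.5449, 0.0312, -0.0224]
ee_rot: [-0.11, 0.994, -0.0, 0.0]
ft_force: [-0.2, 0.5, -0.8]
finger_gap: 0.0113
clock: 18.4
position: [0.5474, 0.031, 0.0211]
ee_rot: [-0.11, 0.994, -0.001, 0.003]
ft_force: [0.7, -0.1, -2.5]
finger_gap: 0.0116
```

```bash
python3 - <<'E'
from h import *
w=manip.grab_frame('wrist');a=manip.grab_frame('side')
cv2.imwrite('pics/9.png',np.hstack([cv2.resize(w[160:360,230:430],(400,400),interpolation=2),cv2.resize(a[170:270,240:340],(400,400),interpolation=2)]))
print(manip.get_state()['ft_force'],manip.get_state()['ft_torque'])
E
```

```text
[-0.5408  0.0018 -2.2026] [-0.0463 -0.035  -0.0142]
```

View pics/9.png

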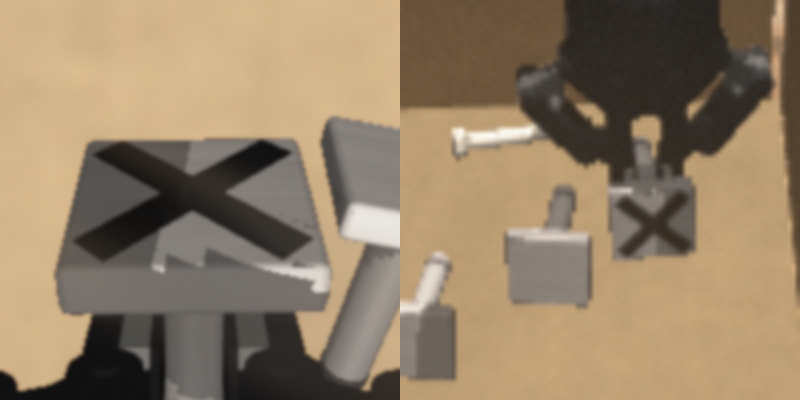

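The shoe is held level across its stem and is clear of the others. I'll lift it over the right wall.

```bash
python3 -m inch '[[[0,0,1],[0,0,0],-1],[[0,0,2],[0,0,0],-1],[[0,0,2.5],[0,0,0],-1],[[0,0,2.5],[0,0,0],-1],[[0,0,2.5],[0,0,0],-1],[[0,0,2.5],[0,0,0],-1],[[0,0,2.5],[0,0,0],-1],[[0,0,2.5],[0,0,0],-1],[[0,0,2.5],[0,0,0],-1],[[0,0,2.5],[0,0,0],-1],[[0,0,2],[0,0,0],-1],[[0,0,1],[0,0,0],-1],[[0,0,0],[0,0,0],-1]]'
python3 -m inch '[[[0,-0.8,0],[0,0,0],-1],[[-0.4,-1.5,0],[0,0,0],-1],[[-0.5,-2,0],[0,0,0],-1],[[-0.5,-2,0],[0,0,0],-1],[[-0.5,-2,0],[0,0,0],-1],[[-0.5,-2,0],[0,0,0],-1],[[-0.5,-2,0],[0,0,0],-1],[[-0.5,-2,0],[0,0,0],-1],[[-0.5,-2,0],[0,0,0],-1],[[-0.3,-1.2,0],[0,0,0],-1],[[0,-0.6,0],[0,0,0],-1],[[0,0,0],[0,0,0],-1],[[0,0,0],[0,0,0],-1]]'
```

```text
clock: 19.58
position: [0.5458, 0.0311, 0.2799]
ee_rot: [-0.11, 0.994, -0.001, 0.002]
ft_force: [0.2, -0.5, -2.3]
finger_gap: 0.0115
clock: 20.67
position: [0.5027, -0.1493, 0.2767]
ee_rot: [-0.11, 0.994, 0.001, -0.0]
ft_force: [-0.0, -0.1, -3.3]
finger_gap: 0.0111
```

```bash
python3 -m inch '[[[0,0,-1],[0,0,0],-1],[[0,0,-2.5],[0,0,0],-1],[[0,0,-2.5],[0,0,0],-1],[[0,0,-2.5],[0,0,0],-1],[[0,0,-2.5],[0,0,0],-1],[[0,0,-2.5],[0,0,0],-1],[[0,0,-2.5],[0,0,0],-1],[[0,0,-2.5],[0,0,0],-1],[[0,0,-2.5],[0,0,0],-1],[[0,0,-2.5],[0,0,0],-1],[[0,0,-2],[0,0,0],-1],[[0,0,-1],[0,0,0],-1],[[0,0,-0.5],[0,0,0],-1],[[0,0,0],[0,0,0],-1]]'
python3 -m inch '[[[0,0,-0.5],[0,0,0],-1],[[0,0,-0.5],[0,0,0],-1],[[0,0,-0.5],[0,0,0],-1],[[0,0,-0.3],[0,0,0],-1],[[0,0,0],[0,0,0],-1]]'
```

```text
clock: 21.83
position: [0.5024, -0.1488, 0.0066]
ee_rot: [-0.11, 0.994, 0.001, -0.001]
ft_force: [-0.2, -0.0, -3.3]
finger_gap: 0.0111
clock: 22.25
position: [0.5025, -0.1496, -0.0109]
ee_rot: [-0.11, 0.994, 0.0, -0.0]
ft_force: [-0.2, -0.2, -1.7]
finger_gap: 0.011
```

```bash
python3 -m inch '[[[0,0,-0.4],[0,0,0],-1],[[0,0,-0.4],[0,0,0],-1],[[0,0,-0.3],[0,0,0],-1],[[0,0,-0.2],[0,0,0],-1],[[0,0,0],[0,0,0],-1]]'
python3 -m inch '[[[0,0,-0.1],[0,0,0],-1],[[0,0,-0.1],[0,0,0],-1],[[0,0,0],[0,0,0],-1]]'
```

```text
clock: 22.67
position: [0.5024, -0.1495, -0.0241]
ee_rot: [-0.11, 0.994, 0.0, -0.0]
ft_force: [-0.9, 0.4, -2.4]
finger_gap: 0.0114
clock: 22.92
position: [0.5028, -0.1497, -0.0256]
ee_rot: [-0.11, 0.994, 0.0, -0.0]
ft_force: [-0.7, -1.1, -1.8]
finger_gap: 0.0115
```

```bash
python3 -m inch '[[[0,0,-0.1],[0,0,0],-1],[[0,0,-0.1],[0,0,0],-1],[[0,0,0],[0,0,0],-1]]'
python3 -m inch '[[[0,0,-0.1],[0,0,0],-1],[[0,0,0],[0,0,0],-1]]'
```

```text
clock: 23.17
position: [0.5032, -0.1499, -0.0268]
ee_rot: [-0.11, 0.994, -0.0, 0.0]
ft_force: [-0.4, 0.8, 4.8]
finger_gap: 0.0111
clock: 23.33
position: [0.5033, -0.1499, -0.027]
ee_rot: [-0.11, 0.994, -0.0, 0.0]
ft_force: [-3.0, 2.2, 10.7]
finger_gap: 0.0117
```

It touched down at the expected height, so I'll open the fingers and retreat upwards.

```bash
python3 -m inch '[[[0,0,0],[0,0,0],-0.6],[[0,0,0],[0,0,0],-0.3],[[0,0,0],[0,0,0],-0.25],[[0,0,0],[0,0,0],-0.25],[[0,0,0.5],[0,0,0],-0.25],[[0,0,1],[0,0,0],-0.25],[[0,0,2],[0,0,0],-0.25],[[0,0,3],[0,0,0],-0.25],[[0,0,3],[0,0,0],-0.25],[[0,0,3],[0,0,0],-0.25],[[0,0,3],[0,0,0],-0.25],[[0,0,3],[0,0,0],-0.25],[[0,0,3],[0,0,0],-0.25],[[0,0,3],[0,0,0],-0.25],[[0,0,3],[0,0,0],-0.25],[[0,0,2],[0,0,0],-0.25],[[0,0,0],[0,0,0],-0.25]]'
python3 - <<'E'
from h import *
a=manip.grab_frame('side');print(manip.get_state()['ft_force'])
cv2.imwrite('pics/10.png',cv2.resize(a[180:340,200:500],(750,400),interpolation=2))
E
```

```text
clock: 24.75
position: [0.5049, -0.1508, 0.2728]
ee_rot: [-0.11, 0.994, -0.003, 0.004]
ft_force: [-0.1, 0.1, 1.2]
finger_gap: 0.0321
[ 0.2057  0.4781 -0.1672]
```

The picture limit is reached, so I'll check the placing numerically.

```bash
python3 - <<'E'
from h import *
a=manip.grab_frame('side');b=cv2.imread('pics/side0.png')
d=cv2.absdiff(a,b).max(2)
for q in((.47,-.157,.02),(.502,-.15,.02),(.54,-.142,.01)):print(proj('side',q))
u,v=map(int,proj('side',(.48,-.155,.02)))
m=(d[v-40:v+40,u-40:u+40]>35).astype(np.uint8)
n,l,st,ce=cv2.connectedComponentsWithStats(m)
for i in range(1,n):
    if st[i,4]>30: print('blob',st[i],ce[i]+[u-40,v-40],atz('side',*(ce[i]+[u-40,v-40]),.02))
for r in m[::3,::2]: print(''.join('.#'[x] for x in r))
# plain shoes: bright/unchanged since s6 picture
s7=cv2.imread('pics/s7.png');dd=cv2.absdiff(a,s7).max(2)[230:290,230:288]
print('plain region change frac',(dd>40).mean())
E
```

```text
(np.float64(389.63633803304026), np.float64(266.1446414881797))
(np.float64(386.40638080145374), np.float64(253.9281920604419))
(np.float64(382.42347232414863), np.float64(243.11972338914103))
blob [   8    0   50   64 1751] [378.2993 247.1165] [ 0.519  -0.1328  0.02  ]
....############........................
....###############.....................
....##################..................
....#######################.............
......#####################.............
.....#######################............
.....###########..###########...........
.....###########...##########...........
.....###########.#.#######..............
.....##.##.......###..#.................
..........########.#######..............
.............###.#########..............
............#############...............
...........#####.#########..............
..........#######..#####................
........#########.#######...............
.......###############.##...............
......#######...........................
.......#####............................
.......####.............................
.......##...............................
.......#................................
........................................
........................................
........................................
........................................
........................................
plain region change frac 0.06695402298850575
```

```bash
python3 -c "
from plant import manip
print(manip.finish_job())"
```

```text
the job is handed in; nothing more can be done
None
```

The marked shoe was found, lifted out and set down on the bench to the right of the carton, and the job is handed in. It took about 25 s of the 67 s allowed, and no verdict was reported.

**What I did**
- **Tipping:** I tipped the left and middle shoes first, and both had bare soles. I then tipped the right-hand one, and the side view showed the cross on its sole. Both plain shoes were left lying in the carton.
- **Placing:** I gripped the marked shoe across its stem at 70 N and carried it over the right wall. I set it down with the grip at about (0.50, -0.15), touching down at the expected height with about 11 N, then released it and raised the gripper clear.

**Last checks**
- **Released:** the wrist force went back to about 0 N after opening, from about -2.5 N while holding, so the shoe is no longer in the gripper.
- **On the bench:** comparing the side picture with the first one shows a change of the right shape where the shoe should lie. The blob includes shadow and gripper, so it does not give an exact position.
- **Plain shoes:** 6.7% of the compared patch of carton changed, which I put down to shadow. The patch may not cover both shoes fully.

**What failed or disagreed**
- **First push missed:** it passed over the left shoe's stem, because the real fingertips were about 33 mm higher than the reported tool position. A touch on the carton floor showed this, at up to 65 N on the wrist, and I corrected for it afterwards.
- **Grip reading:** the finger opening read 11.3 mm on a 14 mm stem. The cause is unexplained, but the shoe did not slip.
- **No final picture:** the 12-picture limit was reached, so the last placing was checked by numbers only.

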